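# Open today's tasting jam and hold the lid over the jar

## Task

Open the jam for tasting: of the two jars in the wooden caddy, it is the one that the price card stands in front of. Let the caddy brace the jar while you unscrew its tight lid anticlockwise, stop turning when the thread lets go, lift the lid straight off without pulling the jar up, and finish while still holding the lid level about one to two centimetres above the jar's mouth, so that it drips back into the jar. Leave the other jar shut, and the card, the bell and the tongs where they are.

Things in the scene. Friction and masses are not known exactly. Their poses are not given: they have to be found in the camera images.
- caddy: dark wooden caddy fixed to the counter, 97 mm (x) by 227 mm (y), with two square pockets 65 mm wide, 130 mm apart, at y = +65 and -65 mm of its frame. Origin: centre of its underside; pocket floor 12 mm above it, pocket walls up to 48 mm. The card and the bell stand on its -x side, one before each pocket.
- jar_strawberry: square glass jam jar of dark red strawberry jam, 62 x 62 mm, loose in a pocket of the caddy that keeps it from turning (1.5 mm play each side, 0.45 kg). Origin: centre of its underside; z up, x and y square to its sides. Glass body 72 mm high, shoulder to 76 mm, then a round neck 42 mm across.
- jar_apricot: square glass jam jar of orange apricot jam, 62 x 62 mm, loose in a pocket of the caddy that keeps it from turning (1.5 mm play each side, 0.45 kg). Origin: centre of its underside; z up, x and y square to its sides. Glass body 72 mm high, shoulder to 76 mm, then a round neck 42 mm across.
- lid_strawberry: dark red round screw lid of the strawberry jar, 60 mm across, 18 mm high; its straight ribbed skirt is gripped from above. Origin: centre of the skirt's lower edge; z up. Tight, the origin is 78.5 mm above the jar's underside (2.5 mm over the shoulder) and the lid's x is along the jar's x. Weighs 50 g.
- lid_apricot: cream white round screw lid of the apricot jar, 60 mm across, 18 mm high; its straight ribbed skirt is gripped from above. Origin: centre of the skirt's lower edge; z up. Tight, the origin is 78.5 mm above the jar's underside (2.5 mm over the shoulder) and the lid's x is along the jar's x. Weighs 50 g.
- mouth_strawberry (a point): centre of the strawberry jar's mouth, 96 mm above its underside: top of the rubber ring when free. Turning the lid anticlockwise (from above) opens and lifts it 2.9 mm per rad: stiff at first (about 0.6 N m, grip firmly), easy after 0.7 rad, free to lift straight up from 1.05 to 1.75 rad from tight; at 1.85 rad a stop. Lifted earlier, the jar comes along.
- mouth_apricot (a point): centre of the apricot jar's mouth, 96 mm above its underside: top of the rubber ring when free. Turning the lid anticlockwise (from above) opens and lifts it 2.9 mm per rad: stiff at first (about 0.6 N m, grip firmly), easy after 0.7 rad, free to lift straight up from 1.05 to 1.75 rad from tight; at 1.85 rad a stop. Lifted earlier, the jar comes along.
- card: upright brown price card in a small wooden foot, 28 (x) by 58 (y) by 82 mm high, loose, about 90 to 100 mm in front (caddy's -x) of the jar to be opened. Origin: centre of its underside.
- bell: round counter bell, white dome on a black foot, 76 mm wide, 56 mm high, loose, in front of the other jar; leave it alone. Origin: centre of its underside.
- tongs: steel bread tongs lying on the counter left of the caddy, 58 by 212 by 25 mm, long axis its own y, loose; leave them alone. Origin: centre of the underside.
Not all that is in view belongs to the job. There is more than one size of the lid_strawberry; the job needs the larger.

How it is judged:
By the outcome, as a careful person would: the job done as asked, in the order asked, and still so for the second after the job is handed in, while the arm keeps its last pose, push and grip.
It also fails if it takes over 38 s, if anything falls off the work surface, if the arm or the gripper's body presses on something with over 40 N, if the wrist force passes 120 N, or if a joint passes its speed limit or range.

## Robot

A 6-joint arm with a two-finger parallel gripper is mounted at the origin on a cart in front of the work surface, level with it; the furniture and walls round the work are solid. World frame = base frame: x ahead of the robot, y to its left, z up, the work surface at z = 0. Lengths are in m, angles in degrees, forces in N, time in s.
With the tool pointing down it reaches from about 0.425 to 1.125 m from the base axis. Payload 14.9 kg.
Tool frame: the origin (TCP) lies on the front face of the gripper's body, between the roots of the fingers; the fingertips stand 78 mm ahead of it and the grasp point (between the pads) lies 60 mm ahead of it; z points along the fingers, y is the direction in which the jaws open and shut (so a half turn about z gives the same grasp; the last joint's range is limited). The gripper opens to 91 mm and grips with 3 to 60 N. Pads are 32 mm wide; open, the fingers measure 118 mm over their backs; the gripper's body (76 mm by 178 mm) begins 60 mm behind the grasp point.
Start: joints at [-69.632, 21.709, 99.362, -0, 58.929, -1.908], TCP at [0.265, -0.648, 0.292] pointing down, gripper open.
Joint ranges: [-158.91, 158.91], [-42.39, 125.64], [0.06, 152.35], [-60.88, 240.88], [17.5, 164.5], [-176.32, 176.32]. Speed limits (degrees/s): [108.29, 108.29, 136.94, 180, 180, 180].

## Interface

Orientations are given as a 3x3 rotation matrix whose columns are the frame's x, y, z axes.
In Python, from workcell import arm gives the robot as it stands.
- The arm moves only by the tool carry_out, never from a script. Its argument "series" is text: rows parted by semicolons, each of 5 numbers parted by spaces: the closure in counts, from 0 (fully open) to 255 (shut), then the shift along the tool's x, y, z in units of 50 mm (1.0 is 50 mm), then the turn about the tool's z in units of 6 degrees (1.0 is 6 degrees). A call has 1 to 5 rows; each row shifts and turns the commanded pose from where the row before left it, along the tool's axes as they then stand; what a row does not reach is not made up. A row lasts 1/10 s, in which the tool goes at most 50 mm and 8.59 degrees, less where a joint would pass 70% of its speed; a pose out of reach is approached as far as the arm can. A call is refused whole if a number of a shift passes 1 or a number of a turn 1, either way. A call with a gripper value outside its range is refused whole. The fingers move at their own pace and stop on an object; "squeeze" is the grip in N (left out, the last holds). Time passes only in rows, so rows that do not move let the fingers close. It gives the time, the measured TCP pose, the force and the opening at its end, in the units of the state.
- arm.get_state(): the state, without advancing time (a new reading comes with each control period).
- arm.snapshot(name): name is "scene" or "top" or "wrist"; returns (picture, depth): 420x560x3 uint8, red, green, blue; 420x560 float32, m along the optical axis (not along the pixel's ray), 0 where there is no reading.
- arm.camera_info(name): a dict with "intrinsics" (3x3 intrinsics, pixels), "k1" (the pictures are not rectified: a ray, as slopes to the right and down, at radius r is drawn at 1 + k1 r^2 times it, then the intrinsics apply), "view" (4x4, takes a point from world to camera coordinates). Camera axes: x right, y up, looking along -z (the intrinsics and any distortion apply to the point x, -y, -z); pixel columns grow to the right and rows downward; lengths in m; the calibration is good to about 2 mm. A picture is of the moment at which its call begins: read the wrist's pose just before it. camera_info takes no time and is no camera call; for the wrist camera it gives the pose at the moment of the call.
- arm.hand_in(): hands the job in, once; it reports no verdict.
The state is a dict: "clock": time; "joint_pos": joint angles; "joint_velocities": joint speeds; "effort": joint torques, N m; "tool_pos": TCP position; "tcp_rot": TCP orientation; "contact_force": force on the tool from outside, world axes, zero at the start; "ft_torque": the same for the moment, N m; "gripper_width": finger opening in m.
Only numpy, scipy, OpenCV 4.12 (cv2) and the standard library are available. Lean on these libraries where they do the work, as an engineer would, in place of code of your own. Each camera call takes 0.05 s, during which the arm holds its last target.

## Working session

There is one attempt and no reset: what is moved stays moved. The work goes in short steps, Python scripts to look and compute and a tool call to move; the robot and the scene stay as the last step left them, time stands still between calls to the robot, and variables do not carry over. Pictures are saved under pics/ and viewed, and the job is handed in when it is done.

Besides the shell and the picture viewer there is one more tool, called after "Call:" in YAML: its name, and indented under it one key for each argument. carry_out: Moves the arm, as the interface text tells. Its arguments: {"type":"object","properties":{"series":{"type":"string"},"squeeze":{"type":"number"}},"required":["series"]}

```bash
ls; mkdir -p pics; python3 - <<'E'
from workcell import arm
import cv2, numpy as np, json
s=arm.get_state(); print(s)
for n in ["scene","top"]:
    p,d=arm.snapshot(n); cv2.imwrite(f"pics/{n}0.png",p[:,:,::-1]); np.savez(f"pics/{n}0.npz",p=p,d=d)
    c=arm.camera_info(n); print(n,c)
E
```

```text
pics
{'clock': 0.0, 'joint_pos': array([-6.96311574e+01,  2.17383383e+01,  9.93960408e+01,  2.15827174e-04,
        5.89287634e+01, -1.90904184e+00]), 'joint_velocities': array([-0.04701427,  0.02025644,  0.01648125, -0.01927894, -0.1165378 ,
        0.00963151]), 'effort': array([ 5.16042455e-04, -7.63718176e+01, -4.34366548e+01,  6.49430486e-02,
        4.24510078e-02, -7.55041401e-05]), 'tool_pos': array([ 0.26524213, -0.64745965,  0.29158663]), 'tcp_rot': array([[ 9.25356861e-01,  3.79097001e-01, -3.80555964e-04],
       [ 3.79097190e-01, -9.25356283e-01,  1.03425960e-03],
       [ 3.99348595e-05, -1.10132691e-03, -9.99999393e-01]]), 'contact_force': array([-0.12488815, -0.14904196, -0.0794105 ]), 'ft_torque': array([ 0.01772028, -0.02746615,  0.01155847]), 'gripper_width': 0.09147830424461748}
scene {'intrinsics': array([[498.45667439,   0.        , 282.40445925],
       [  0.        , 498.45667439, 207.05273453],
       [  0.        ,   0.        ,   1.        ]]), 'k1': -0.08485624645350387, 'view': array([[-0.58619078, -0.81015459, -0.00546978,  0.47586699],
       [ 0.36680559, -0.27141141,  0.88982555, -0.23678244],
       [-0.72238081,  0.51960119,  0.4562681 , -0.59547137],
       [ 0.        ,  0.        ,  0.        ,  1.        ]])}
top {'intrinsics': array([[424.03429548,   0.        , 283.33758247],
       [  0.        , 424.03429548, 207.5485559 ],
       [  0.        ,   0.        ,   1.        ]]), 'k1': -0.002240522540246833, 'view': array([[ 6.94009826e-02, -9.97588727e-01, -4.84284919e-04,
         1.48409043e-01],
       [ 9.71169926e-01,  6.74520625e-02,  2.28646437e-01,
        -6.01173565e-01],
       [-2.28062442e-01, -1.63386104e-02,  9.73509410e-01,
        -8.20975024e-01],
       [ 0.00000000e+00,  0.00000000e+00,  0.00000000e+00,
         1.00000000e+00]])}
```

View pics/scene0.png

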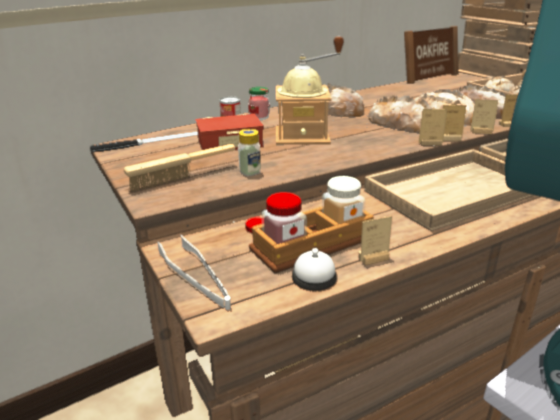

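View pics/top0.png

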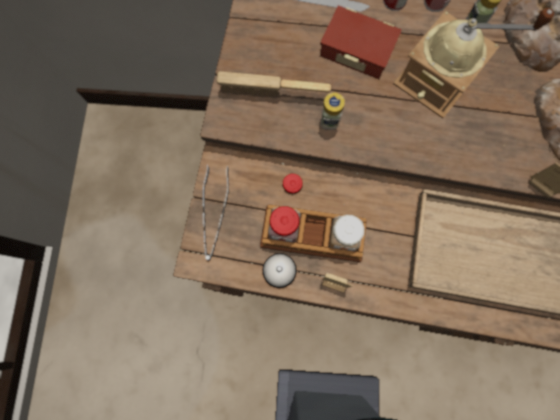

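The card (top view ~336,283) stands in front of the cream-lid apricot jar (348,232), and the bell (279,269) in front of the strawberry jar (285,220). I'll open the apricot jar.

```bash
cat > h.py <<'E'
import numpy as np, cv2
def ray(c,u,v):
    K=c['intrinsics']; k=c['k1']
    xd=(np.atleast_1d(u)-K[0,2])/K[0,0]; yd=(np.atleast_1d(v)-K[1,2])/K[1,1]
    x,y=xd.copy(),yd.copy()
    for _ in range(20):
        f=1+k*(x*x+y*y); x,y=xd/f,yd/f
    V=c['view']; R=V[:3,:3]; o=-R.T@V[:3,3]
    return o,(R.T@np.stack([x,-y,-np.ones_like(x)]))  # 3xN, unit depth
def onplane(c,u,v,z):
    o,d=ray(c,u,v); t=(z-o[2])/d[2]; return (o[:,None]+d*t).T
def proj(c,P):
    V=c['view'];K=c['intrinsics'];p=V[:3,:3]@np.asarray(P,float)+V[:3,3]
    x,y=p[0]/-p[2],-p[1]/-p[2]; f=1+c['k1']*(x*x+y*y)
    return np.array([K[0,0]*x*f+K[0,2],K[1,1]*y*f+K[1,2]])
def cloud(c,d):
    v,u=np.nonzero(d>0); o,r=ray(c,u.astype(float),v.astype(float))
    P=np.zeros(d.shape+(3,)); P[:]=np.nan; P[v,u]=(o[:,None]+r*d[v,u]).T; return P
E
python3 - <<'E'
from workcell import arm
from h import *
for n in ["top","scene"]:
    z=np.load(f"pics/{n}0.npz"); p,d=z['p'],z['d']; c=arm.camera_info(n); P=cloud(c,d)
    hsv=cv2.cvtColor(p,cv2.COLOR_RGB2HSV)
    # lids by height + colour
    for nm,m in [("white",(hsv[...,1]<60)&(hsv[...,2]>130)),("red",((hsv[...,0]<8)|(hsv[...,0]>172))&(hsv[...,1]>170)&(hsv[...,2]>110))]:
        m2=m&(P[...,2]>.10)&(P[...,2]<.117)&(P[...,0]>.4)&(P[...,0]<.9)&(abs(P[...,1])<.5)
        k,l,st,ce=cv2.connectedComponentsWithStats(m2.astype(np.uint8))
        for i in range(1,k):
            if st[i,4]>40:
                q=P[l==i]; 
                cs=max(cv2.findContours((l==i).astype(np.uint8),cv2.RETR_EXTERNAL,cv2.CHAIN_APPROX_NONE)[0],key=len)[:,0].astype(float)
                W=onplane(c,cs[:,0],cs[:,1],.1085)
                (cx,cy),r=cv2.minEnclosingCircle(W[:,:2].astype(np.float32))
                print(n,nm,st[i],ce[i],"med",np.median(q,0),"circ",cx,cy,r)
    if n=="top":
        for (u,v) in [(290,205),(336,278),(279,270),(292,183),(215,240),(330,170),(300,150),(260,110),(335,100),(455,45),(360,40),(480,250),(425,205),(370,320),(315,232)]:
            print((u,v),P[v,u].round(4))
E
python3 - <<'E'
import cv2
p=cv2.imread('pics/top0.png')
cv2.imwrite('pics/topz0.png',cv2.resize(p[160:310,180:400],None,fx=3.6,fy=3.6,interpolation=cv2.INTER_CUBIC))
E
```

```text
top white [334 215  30  30 718] [348.56963788 229.49860724] med [0.54490795 0.05677347 0.10816773] circ 0.5447893142700195 0.057013750076293945 0.030701933428645134
top red [270 213  30  22  97] [284.49484536 227.25773196] med [0.53832716 0.18209484 0.10796183] circ 0.5552856922149658 0.18527787923812866 0.02987373061478138
(290, 205) [ 0.6135  0.1762 -0.0031]
(336, 278) [0.455  0.0669 0.0146]
(279, 270) [0.4601 0.1897 0.0551]
(292, 183) [0.6608 0.1751 0.0142]
(215, 240) [0.5185 0.3346 0.0181]
(330, 170) [ 0.7024  0.0892 -0.    ]
(300, 150) [0.7264 0.1623 0.0526]
(260, 110) [0.8149 0.2583 0.0551]
(335, 100) [0.8025 0.0992 0.1476]
(455, 45) [ 0.8927 -0.1163  0.2231]
(360, 40) [0.97   0.0467 0.1112]
(480, 250) [ 0.5381 -0.2469  0.0088]
(425, 205) [ 0.6324 -0.1279  0.006 ]
(370, 320) [ 0.3614 -0.1585 -0.7429]
(315, 232) [0.5523 0.1171 0.0127]
scene white [238 145  22   8  61] [246.62295082 148.6557377 ] med [0.78409487 0.11631111 0.11411195] circ 0.8037896156311035 0.09971565008163452 0.02842174470424652
scene white [128 155  59  15 147] [155.20408163 162.13605442] med [0.85966585 0.28908859 0.10358337] circ 0.845395028591156 0.2865099608898163 0.06242243945598602
scene white [328 177  33  17 453] [343.93818985 185.13907285] med [0.53810591 0.05920939 0.10734188] circ 0.5385899543762207 0.061971746385097504 0.037401966750621796
scene red [266 193  36  17 475] [283.37473684 201.14105263] med [0.55011486 0.186091   0.10750674] circ 0.5499395728111267 0.18708500266075134 0.032143186777830124
```

View pics/topz0.png

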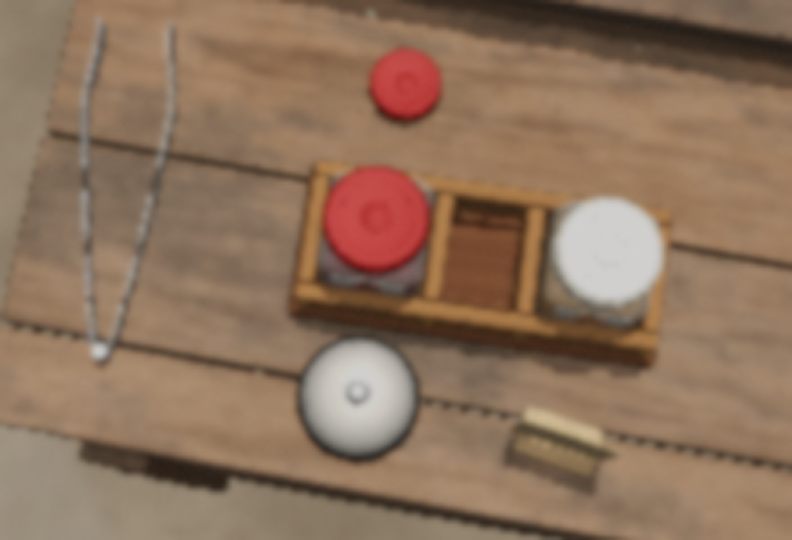

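Call:
carry_out:
  series: "0 0.3 -0.3 0 0; 0 0.55 -0.57 0 0; 0 0.55 -0.57 0 0; 0 0.55 -0.57 0 0; 0 0.55 -0.57 0 0"
  squeeze: 60

```text
clock: 0.6
tool_pos: [0.3323, -0.4794, 0.2919]
tcp_rot: [[0.925, 0.379, -0.0], [0.379, -0.925, 0.0], [-0.0, -0.0, -1.0]]
contact_force: [-0.0, -0.9, 0.4]
gripper_width: 0.091
```

Call:
carry_out:
  series: "0 0.55 -0.57 0 0; 0 0.55 -0.57 0 0; 0 0.55 -0.57 0 0; 0 0.55 -0.57 0 0; 0 0.55 -0.57 0 0"

```text
clock: 1.1
tool_pos: [0.4055, -0.2954, 0.2921]
tcp_rot: [[0.925, 0.379, -0.0], [0.379, -0.925, 0.0], [-0.0, -0.0, -1.0]]
contact_force: [0.7, -0.7, -0.5]
gripper_width: 0.0913
```

Call:
carry_out:
  series: "0 0.55 -0.57 0 0; 0 0.55 -0.57 0 0; 0 0.55 -0.57 0 0; 0 0.3 -0.3 0 0; 0 0 0 0 0"

```text
clock: 1.6
tool_pos: [0.458, -0.165, 0.2921]
tcp_rot: [[0.924, 0.382, -0.0], [0.382, -0.924, 0.0], [-0.0, -0.0, -1.0]]
contact_force: [-0.2, 0.6, 0.1]
gripper_width: 0.0911
```

```bash
python3 - <<'E'
from workcell import arm
from h import *
s=arm.get_state(); T=s['tool_pos'];R=s['tcp_rot']
print(s['clock'],T,s['joint_pos'].round(2),s['contact_force'])
print("units to lid", R.T@(np.array([.5445,.0578,.27])-T)/.05)
c=arm.camera_info('wrist'); p,d=arm.snapshot('wrist'); cv2.imwrite('pics/w1.png',p[:,:,::-1]); np.savez('pics/w1.npz',p=p,d=d)
print(c, proj(c,[.5445,.0578,.1085]))
E
```

```text
1.6 [ 0.45799246 -0.16504037  0.2921174 ] [-2.2560e+01  2.0800e+00  1.2361e+02  1.0000e-02  5.4320e+01  4.5000e+01] [-0.21234828  0.64114422  0.10901178]
units to lid [ 3.29981785 -3.45931786  0.44333629]
{'intrinsics': array([[299.59621015,   0.        , 281.73696299],
       [  0.        , 299.59621015, 211.53305783],
       [  0.        ,   0.        ,   1.        ]]), 'k1': -0.06058847587068019, 'view': array([[ 3.80959323e-01, -9.24591400e-01,  8.58730805e-04,
        -3.27056681e-01],
       [ 8.88485881e-01,  3.65825441e-01, -2.77064227e-01,
        -3.14996654e-01],
       [ 2.55857056e-01,  1.06313171e-01,  9.60851017e-01,
        -4.91757402e-01],
       [ 0.00000000e+00,  0.00000000e+00,  0.00000000e+00,
         1.00000000e+00]])} [79.92102266 25.00784857]
```

View pics/w1.png

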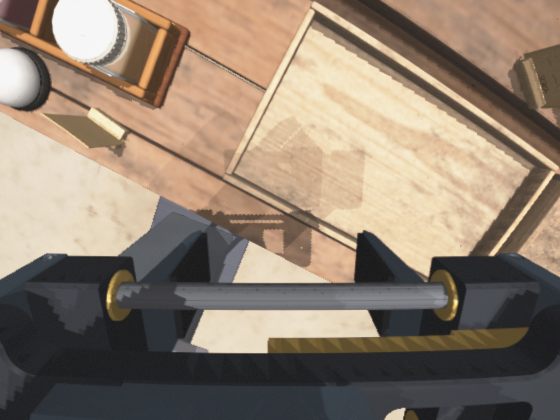

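The wrist view shows the apricot lid at about (88,27), close to the projected (80,25). I'll move nearer for a better view.

Call:
carry_out:
  series: "0 0.35 -0.55 0 0; 0 0.4 -0.65 0 0; 0 0.4 -0.7 0 0; 0 0.4 -0.7 0 0; 0 0.4 -0.7 0 0"

```text
clock: 2.15
tool_pos: [0.4851, 0.0232, 0.2923]
tcp_rot: [[0.926, 0.378, 0.0], [0.378, -0.926, -0.0], [0.0, 0.0, -1.0]]
contact_force: [-0.3, 0.2, 0.3]
gripper_width: 0.0913
```

Call:
carry_out:
  series: "0 0.2 -0.2 0 0; 0 0 0 0 0; 0 0 0 0 0"

```text
clock: 2.45
tool_pos: [0.4906, 0.0346, 0.292]
tcp_rot: [[0.925, 0.379, -0.0], [0.379, -0.925, -0.0], [-0.001, 0.0, -1.0]]
contact_force: [-0.5, 1.0, 0.5]
gripper_width: 0.0914
```

```bash
python3 - <<'E'
from workcell import arm
from h import *
s=arm.get_state(); T=s['tool_pos'];R=s['tcp_rot']
print(s['clock'],T,s['joint_pos'].round(2),s['contact_force'])
c=arm.camera_info('wrist'); p,d=arm.snapshot('wrist'); cv2.imwrite('pics/w2.png',p[:,:,::-1]); np.savez('pics/w2.npz',p=p,d=d)
P=cloud(c,d); hsv=cv2.cvtColor(p,cv2.COLOR_RGB2HSV)
m=(hsv[...,1]<70)&(hsv[...,2]>120)&(P[...,2]>.1)&(P[...,2]<.118)
k,l,st,ce=cv2.connectedComponentsWithStats(m.astype(np.uint8)); i=1+st[1:,4].argmax()
cs=max(cv2.findContours((l==i).astype(np.uint8),cv2.RETR_EXTERNAL,cv2.CHAIN_APPROX_NONE)[0],key=len)[:,0].astype(float)
W=onplane(c,cs[:,0],cs[:,1],.1085)
(cx,cy),r=cv2.minEnclosingCircle(W[:,:2].astype(np.float32))
print(st[i],ce[i],np.median(P[l==i],0),"circ",cx,cy,r, proj(c,[.5445,.0578,.1085]))
print("ellipse fit",cv2.fitEllipse((W[:,:2]*1e4).astype(np.float32)))
print("units to lid", R.T@(np.array([cx,cy,.27])-T)/.05)
E
```

```text
2.45 [0.49056425 0.03464733 0.29204561] [ 1.3300e+00  2.5900e+00  1.2308e+02 -2.0000e-02  5.4350e+01  6.9070e+01] [-0.48134381  0.97499592  0.51976047]
[ 251  114   66   67 3390] [283.33038348 146.83746313] [0.54632011 0.05590195 0.10940861] circ 0.5457744002342224 0.05561373010277748 0.03016830049455166 [280.62900445 147.79851405]
ellipse fit ((5455.26123046875, 555.5489501953125), (582.436279296875, 589.4843139648438), 30.607603073120117)
units to lid [1.18098208 0.03041426 0.44029543]
```

View pics/w2.png

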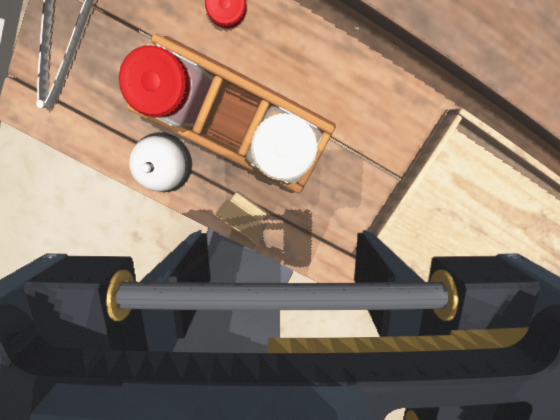

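Refined lid centre is (0.5453, 0.0562), with its top at z≈0.1085. I'll move over it, then descend so the fingertips end about 3 mm above the shoulder.

Call:
carry_out:
  series: "0 0.4 0.02 0 0; 0 0.5 0 0 0; 0 0.27 0 0.2 0; 0 0 0 0.5 0; 0 0 0 0.6 0"

```text
clock: 3.0
tool_pos: [0.5459, 0.0554, 0.2272]
tcp_rot: [[0.926, 0.378, 0.002], [0.378, -0.926, -0.0], [0.002, 0.001, -1.0]]
contact_force: [-0.7, -0.4, -0.2]
gripper_width: 0.0915
```

Call:
carry_out:
  series: "0 0 0 0.5 0; 0 0 0 0.3 0; 0 0 0 0 0; 0 0 0 0 0"

```text
clock: 3.4
tool_pos: [0.5455, 0.0563, 0.1879]
tcp_rot: [[0.926, 0.378, 0.0], [0.378, -0.926, -0.0], [0.0, 0.0, -1.0]]
contact_force: [0.3, -0.3, -0.4]
gripper_width: 0.0912
```

```bash
python3 - <<'E'
from workcell import arm
from h import *
s=arm.get_state(); T=s['tool_pos'];R=s['tcp_rot']
print(s['clock'],T,s['joint_pos'].round(2),s['contact_force'],s['ft_torque'])
c=arm.camera_info('wrist'); p,d=arm.snapshot('wrist'); cv2.imwrite('pics/w3.png',p[:,:,::-1]); 
ps,d=arm.snapshot('scene'); cv2.imwrite('pics/s3.png',cv2.resize(ps[100:310,180:460,::-1],None,fx=2.8,fy=2.8))
print("units to go", R.T@(np.array([.5453,.0562,.1695])-T)/.05)
E
```

```text
3.4 [0.5455002  0.05627844 0.18788829] [  3.46  17.08 119.37  -0.    43.52  71.23] [ 0.34257023 -0.27660113 -0.42053753] [ 0.04822463 -0.00546778 -0.04342792]
units to go [-4.41809817e-03 -1.16985503e-04  3.67764400e-01]
```

View pics/w3.png

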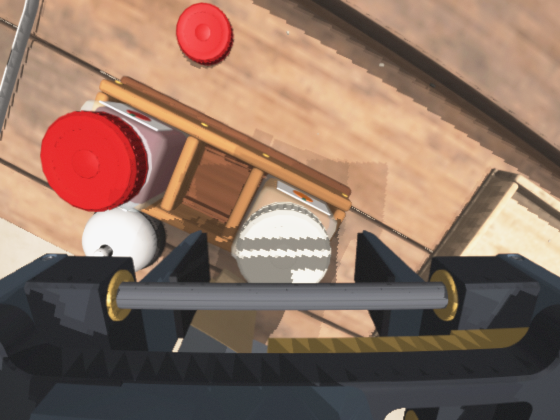

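View pics/s3.png

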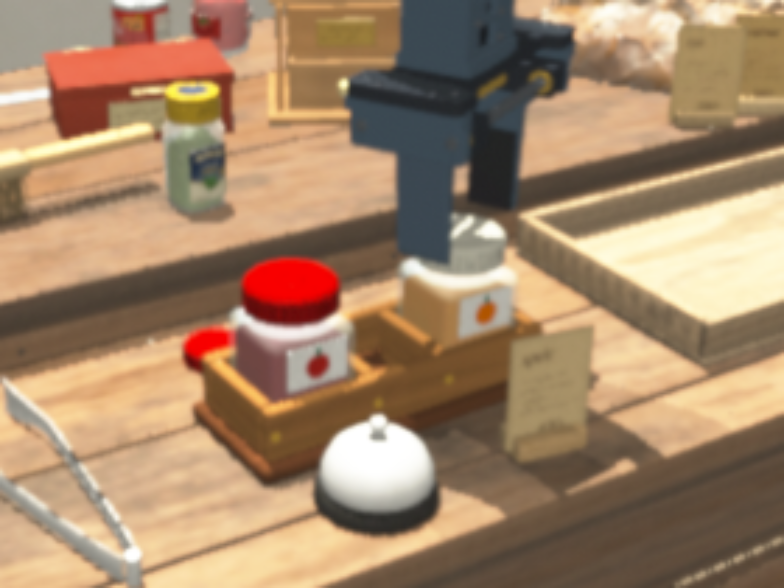

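Lid is centred between the fingers (lid spans columns 232–334, fingers 207–357) and straddled. I'll descend and grip.

Call:
carry_out:
  series: "0 0 0 0.2 0; 0 0 0 0.16 0; 0 0 0 0 0; 0 0 0 0 0"

```text
clock: 3.9
tool_pos: [0.545, 0.0569, 0.1689]
tcp_rot: [[0.925, 0.379, -0.001], [0.379, -0.925, -0.0], [-0.001, -0.0, -1.0]]
contact_force: [0.4, 0.8, 0.0]
gripper_width: 0.0912
```

Call:
carry_out:
  series: "255 0 0 0 0; 255 0 0 0 0; 255 0 0 0 0; 255 0 0 0 0; 255 0 0 0 0"
  squeeze: 60

```text
clock: 4.4
tool_pos: [0.5454, 0.0568, 0.1694]
tcp_rot: [[0.925, 0.379, 0.001], [0.379, -0.925, -0.0], [0.001, 0.0, -1.0]]
contact_force: [1.2, -2.0, 1.0]
gripper_width: 0.06
```

Call:
carry_out:
  series: "255 0 0 0 0; 255 0 0 0 0; 255 0 0 0 0"

```text
clock: 4.7
tool_pos: [0.5453, 0.0568, 0.1694]
tcp_rot: [[0.925, 0.379, 0.0], [0.379, -0.925, -0.0], [0.0, 0.0, -1.0]]
contact_force: [2.4, -2.6, 2.4]
gripper_width: 0.0593
```

```bash
python3 - <<'E'
from workcell import arm
s=arm.get_state(); print(s['clock'],s['tool_pos'],s['joint_pos'].round(2),s['contact_force'],s['ft_torque'],s['gripper_width'])
E
```

```text
4.7 [0.54532454 0.05681057 0.16938858] [ 3.5100e+00  1.8870e+01  1.1958e+02 -1.0000e-02  4.1520e+01  7.1240e+01] [ 2.3703129  -2.57017249  2.43720654] [-0.54798403 -0.33279211  0.01077017] 0.05928277598688719
```

Call:
carry_out:
  series: "255 0 0 -0.003 -0.5; 255 0 0 -0.003 -0.5; 255 0 0 -0.003 -0.5; 255 0 0 -0.003 -0.5; 255 0 0 -0.003 -0.5"

```text
clock: 5.2
tool_pos: [0.5448, 0.0569, 0.1698]
tcp_rot: [[0.795, 0.607, -0.001], [0.607, -0.795, 0.0], [-0.0, -0.001, -1.0]]
contact_force: [-0.3, -0.1, 0.9]
gripper_width: 0.0596
```

```bash
python3 - <<'E'
from workcell import arm
s=arm.get_state(); print(s['clock'],s['tool_pos'],s['joint_pos'].round(2),s['contact_force'],s['ft_torque'],s['gripper_width'])
E
```

```text
5.2 [0.54482243 0.05691261 0.16981946] [3.5200e+00 1.8810e+01 1.1961e+02 3.0000e-02 4.1620e+01 5.6130e+01] [-0.26792773 -0.07938531  0.85346057] [-0.08736523  0.03602426 -0.23343168] 0.0595855502663865
```

Call:
carry_out:
  series: "255 0 0 -0.003 -0.5; 255 0 0 -0.003 -0.5; 255 0 0 -0.003 -0.5"

```text
clock: 5.5
tool_pos: [0.5447, 0.0569, 0.1702]
tcp_rot: [[0.69, 0.724, -0.001], [0.724, -0.69, 0.0], [-0.001, -0.001, -1.0]]
contact_force: [-0.4, -0.5, -0.1]
gripper_width: 0.0594
```

```bash
python3 - <<'E'
from workcell import arm
import cv2
s=arm.get_state(); print(s['clock'],s['tool_pos'],s['joint_pos'].round(2),s['contact_force'],s['ft_torque'],s['gripper_width'])
p,d=arm.snapshot('wrist'); cv2.imwrite('pics/w4.png',p[:,:,::-1])
p,d=arm.snapshot('top'); cv2.imwrite('pics/t4.png',cv2.resize(p[150:310,200:420,::-1],None,fx=3.6,fy=3.6,interpolation=cv2.INTER_CUBIC))
E
```

```text
5.5 [0.54472074 0.05694679 0.17020452] [3.5200e+00 1.8770e+01 1.1961e+02 3.0000e-02 4.1680e+01 4.7130e+01] [-0.44588547 -0.52955144 -0.14600143] [-0.17338621  0.02359937 -0.17868542] 0.05943559051998095
```

View pics/w4.png

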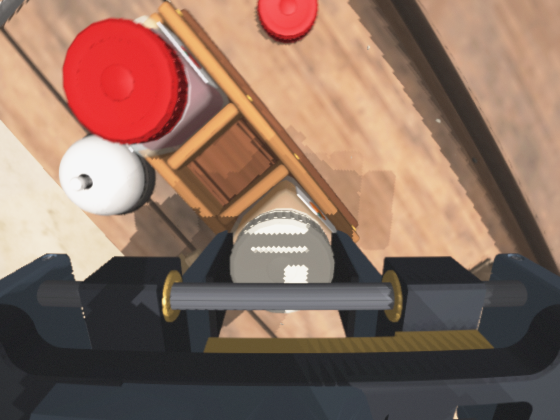

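View pics/t4.png

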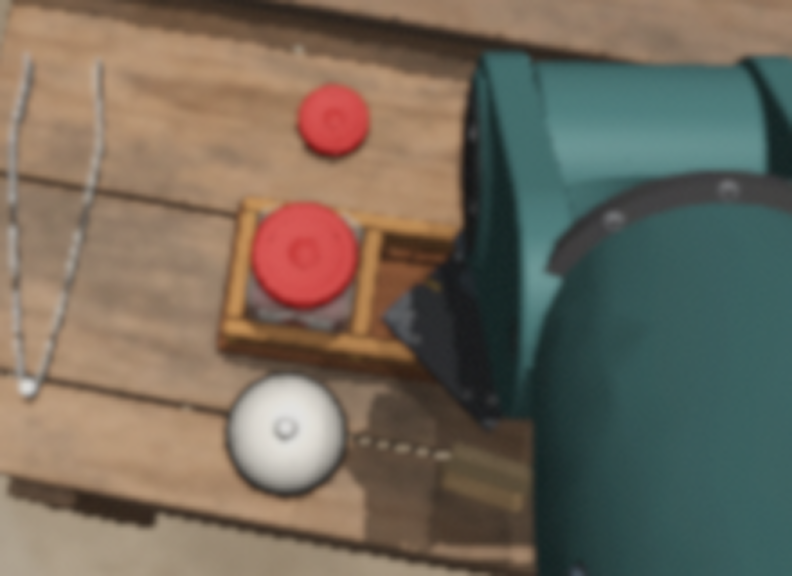

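Resisting moment about z is about -0.2 N m, far below what 60 N would slip at, so the lid appears to be turning with the gripper. I've turned 24° so far.

Call:
carry_out:
  series: "255 0 0 -0.005 -0.8; 255 0 0 -0.005 -0.8; 255 0 0 -0.005 -0.8; 255 0 0 -0.005 -0.8; 255 0 0 -0.005 -0.8"

```text
clock: 6.1
tool_pos: [0.5447, 0.0569, 0.1713]
tcp_rot: [[0.336, 0.942, -0.001], [0.942, -0.336, 0.0], [-0.0, -0.001, -1.0]]
contact_force: [-0.1, -2.0, -2.5]
gripper_width: 0.0595
```

```bash
python3 - <<'E'
from workcell import arm
s=arm.get_state(); print(s['clock'],s['tool_pos'],s['joint_pos'].round(2),s['contact_force'],s['ft_torque'],s['gripper_width'])
E
```

```text
6.1 [0.54469778 0.05688917 0.17131381] [3.520e+00 1.866e+01 1.196e+02 1.000e-02 4.179e+01 2.315e+01] [-0.13385062 -2.02980204 -2.50325041] [-0.22142099 -0.07516217 -0.03260869] 0.05951622731601044
```

Call:
carry_out:
  series: "255 0 0 -0.005 -0.8; 255 0 0 -0.005 -0.8; 255 0 0 -0.005 -0.8; 255 0 0 -0.005 -0.8; 255 0 0 -0.005 -0.8"

```text
clock: 6.6
tool_pos: [0.5448, 0.0569, 0.1727]
tcp_rot: [[-0.076, 0.997, -0.001], [0.997, 0.076, -0.0], [0.0, -0.001, -1.0]]
contact_force: [0.2, -1.8, -0.2]
gripper_width: 0.0595
```

Call:
carry_out:
  series: "255 0 0 -0.005 -0.8; 255 0 0 -0.005 -0.8; 255 0 0 0 0; 255 0 0 0 0"

```text
clock: 7.0
tool_pos: [0.545, 0.0569, 0.1733]
tcp_rot: [[-0.237, 0.972, -0.0], [0.972, 0.237, 0.0], [0.0, -0.0, -1.0]]
contact_force: [0.6, -0.8, -1.4]
gripper_width: 0.0593
```

```bash
python3 - <<'E'
from workcell import arm
import cv2
s=arm.get_state(); print(s['clock'],s['tool_pos'],s['joint_pos'].round(2),s['contact_force'],s['ft_torque'],s['gripper_width'])
p,d=arm.snapshot('scene'); cv2.imwrite('pics/s5.png',cv2.resize(p[100:310,180:460,::-1],None,fx=2.8,fy=2.8,interpolation=cv2.INTER_CUBIC))
p,d=arm.snapshot('wrist'); cv2.imwrite('pics/w5.png',p[:,:,::-1])
E
```

```text
7.0 [0.5450305  0.05689585 0.17333413] [  3.52  18.47 119.56   0.    41.97 -10.17] [ 0.61047788 -0.78951218 -1.43462133] [-0.17370755 -0.19646642  0.0018885 ] 0.05929651569205719
```

View pics/s5.png

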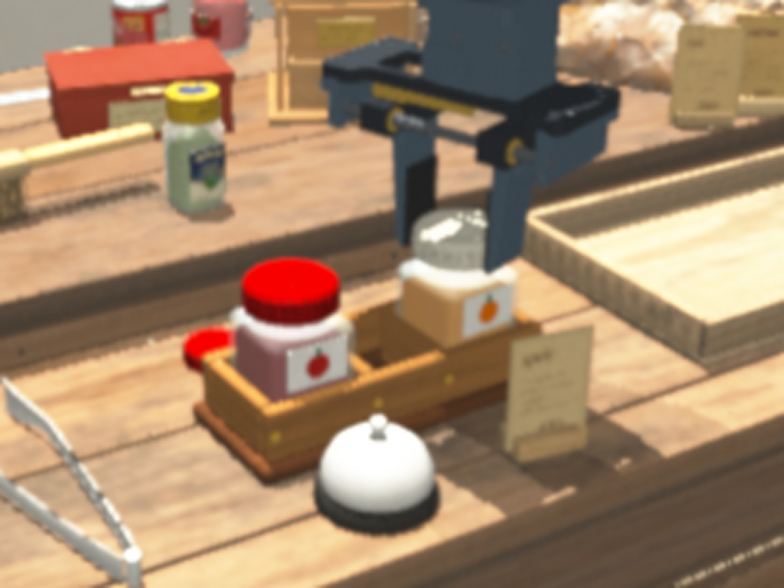

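View pics/w5.png

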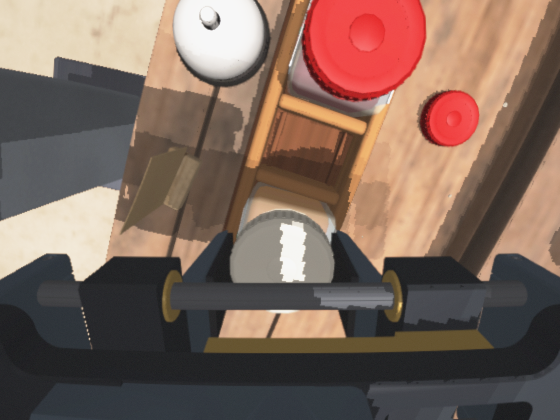

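Turned 81.4° (1.42 rad) and the moment is down to about 0, so the thread has let go. I'll lift slowly, watching for the jar's weight.

Call:
carry_out:
  series: "255 0 0 -0.02 0; 255 0 0 -0.03 0; 255 0 0 -0.03 0; 255 0 0 0 0"

```text
clock: 7.5
tool_pos: [0.5453, 0.0569, 0.1777]
tcp_rot: [[-0.239, 0.971, 0.0], [0.971, 0.239, 0.0], [0.0, 0.0, -1.0]]
contact_force: [0.5, 0.0, 0.0]
gripper_width: 0.0597
```

```bash
python3 - <<'E'
from workcell import arm
import cv2
s=arm.get_state(); print(s['clock'],s['tool_pos'],s['contact_force'],s['ft_torque'],s['gripper_width'])
p,d=arm.snapshot('scene'); cv2.imwrite('pics/s6.png',cv2.resize(p[100:310,180:460,::-1],None,fx=2.8,fy=2.8,interpolation=cv2.INTER_CUBIC))
E
```

```text
7.5 [0.54527707 0.05691565 0.17774659] [0.48696005 0.04996848 0.02446827] [-0.01276532 -0.1078626  -0.07464759] 0.05973451751404469
```

View pics/s6.png

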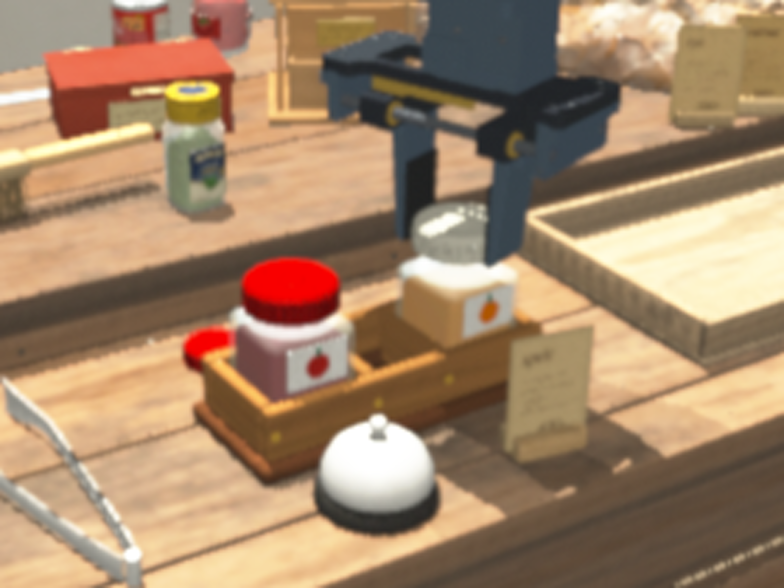

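The jar's label is unmoved (apple at ~488,312), the lid is rising, and there is no jar weight on the wrist. I'll continue to about 15 mm above the mouth.

Call:
carry_out:
  series: "255 0 0 -0.06 0; 255 0 0 -0.08 0; 255 0 0 -0.08 0; 255 0 0 -0.08 0; 255 0 0 -0.08 0"

```text
clock: 8.05
tool_pos: [0.5452, 0.0569, 0.1969]
tcp_rot: [[-0.24, 0.971, 0.0], [0.971, 0.24, 0.0], [-0.0, 0.0, -1.0]]
contact_force: [-0.6, 0.0, -0.6]
gripper_width: 0.0598
```

Call:
carry_out:
  series: "255 0 0 -0.06 0; 255 0 0 -0.04 0; 255 0 0 0 0; 255 0 0 0 0; 255 0 0 0 0"

```text
clock: 8.55
tool_pos: [0.545, 0.0569, 0.2013]
tcp_rot: [[-0.24, 0.971, -0.0], [0.971, 0.24, -0.0], [0.0, -0.0, -1.0]]
contact_force: [-0.0, -0.1, 0.2]
gripper_width: 0.0597
```

```bash
python3 - <<'E'
from workcell import arm
from h import *
s=arm.get_state(); print(s['clock'],s['tool_pos'],s['tcp_rot'].round(4),s['contact_force'],s['ft_torque'],s['gripper_width'])
p,d=arm.snapshot('scene'); c=arm.camera_info('scene'); cv2.imwrite('pics/s7.png',cv2.resize(p[130:270,280:440,::-1],None,fx=4.2,fy=4.2,interpolation=cv2.INTER_CUBIC))
T=s['tool_pos']
for z in (.108,.123,.141): print(z,(proj(c,[T[0],T[1],z])-[280,130])*4.2)
p,d=arm.snapshot('wrist'); cv2.imwrite('pics/w7.png',p[:,:,::-1])
P=cloud(arm.camera_info('wrist'),d); print(P[250,282],P[235,282])
E
```

```text
8.55 [0.54503958 0.05688385 0.20128625] [[-2.398e-01  9.708e-01 -3.000e-04]
 [ 9.708e-01  2.398e-01 -0.000e+00]
 [ 0.000e+00 -2.000e-04 -1.000e+00]] [-0.04387525 -0.10669233  0.2028377 ] [-0.02625608 -0.11740053 -0.01121131] 0.059734632886738
0.108 [261.99706951 223.0329732 ]
0.123 [263.67470855 191.40956705]
0.141 [265.70745837 152.84605359]
[0.54213444 0.06883048 0.14185307] [0.5399896  0.07752663 0.14219131]
```

View pics/s7.png

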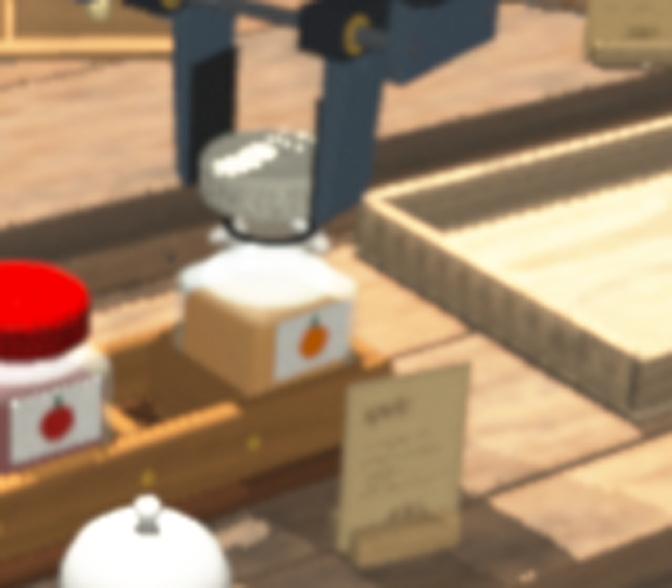

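View pics/w7.png

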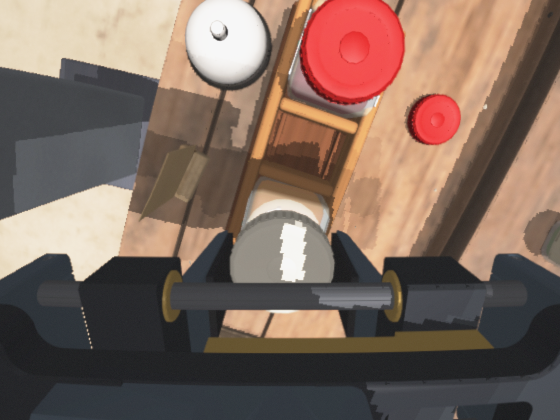

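Lid is held level with its top at z≈0.141, so its edge is about 14–16 mm above the mouth. The jar is seated in the caddy with its neck and black ring visible below the lid (~265,235), and the card, bell and strawberry jar are unmoved. Handing in.

```bash
python3 -c "
from workcell import arm
print(arm.hand_in()); s=arm.get_state(); print(s['clock'],s['tool_pos'],s['gripper_width'])"
```

```text
the job is handed in; nothing more can be done
None
the job is handed in; nothing more can be done
```

I opened the apricot jar, the one with the price card in front of it, and handed the job in at about 8.7 s of the 38 s allowed. The arm is still holding the lid over the mouth.

- **Unscrewing:** I gripped the lid at 60 N and turned it 81° (1.42 rad) anticlockwise while rising along the thread. The resisting moment fell from about 0.23 N m, the highest I read, to about 0. I never saw the 0.6 N m you gave for the start, probably because my first reading came after 15° of turn.
- **Lifting:** I lifted the lid straight up, and the wrist force stayed under about 1 N, so the jar did not come along.
- **Final hold:** The lid is level, with its lower edge about 14–16 mm above the mouth. The height came out at 14 mm from arm travel and about 16 mm from wrist depth, within the 2 mm calibration.
- **Other things:** In the last pictures the apricot jar is still seated, the strawberry jar is shut, and the card and bell have not moved. The tongs were out of view in those last pictures; they were undisturbed earlier in the lift, and the arm never went near them.

No check failed. I could not directly see whether the lid slipped in the grip; I judged that from the moment readings and the free lift.

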